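Knock a stuck housing up out of its inspection nest

ROBOT

A 7-joint arm with a two-finger parallel gripper is mounted at the origin on the work surface. World frame = base frame: x ahead of the robot, y to its left, z up, the work surface at z = 0. Lengths are in m, angles in rad, forces in N, time in s.
With the tool pointing down it reaches from about 0.425 to 0.825 m from the base axis. Payload 3.6 kg.
Tool frame: the origin (TCP) lies at the very end of the fingers, on their centre line; the grasp point (between the pads) lies 19 mm behind it; z points along the fingers, y is the line along which they close (so a half turn about z gives the same grasp; the last joint's range is limited). The gripper opens to 93 mm and grips with 3 to 60 N. Pads are 15 mm wide; open, the fingers measure 128 mm over their backs; the gripper's body (75 mm by 188 mm) begins 65 mm behind the grasp point.
Start: joints at [-1.341, 0.615, -0.013, 1.423, 0.008, 1.103, -0.04], TCP at [0.164, 0.629, 0.219] pointing down, gripper open.
Joint ranges: [-3.12, 3.12], [-0.3, 2.06], [-1.34, 1.32], [0.26, 2.42], [-1.36, 4.5], [0.01, 1.98], [-2.84, 2.84]. Speed limits (rad/s): [2.79, 2.79, 3.14, 3.14, 3.14, 3.14, 3.14].

INTERFACE

Orientations are given as a unit quaternion [x, y, z, w].
In Python, from bench import bot gives the robot as it stands.
- The arm moves only by the tool carry_out, never from a script. Its argument "motion" is a list of rows, each an object of numbers: "tx", "ty", "tz": the shift along the tool's x, y, z in units of 25 mm (1.0 is 25 mm); "ax", "ay", "az": the turn, a rotation vector about the tool's x, y, z in units of 8 degrees (1.0 is 8 degrees). In form: [{"tx": .., "ty": .., "tz": .., "ax": .., "ay": .., "az": ..}, ...]. A call has 1 to 20 rows; each row shifts and turns the commanded pose from where the row before left it, along the tool's axes as they then stand; what a row does not reach is not made up. A row lasts 1/10 s, in which the tool goes at most 50 mm and 8.59 degrees, less where a joint would pass 70% of its speed; a pose out of reach is approached as far as the arm can. A call is refused whole if a number of a shift passes 1 or a number of a turn 1, either way. A call with a gripper value outside its range is refused whole. "gripper" is the opening in per cent of the stroke, from 0 (shut) to 100 (fully open), set as the call begins (left out, the last holds). The fingers move at their own pace and stop on an object; "grip_force" is the grip in N (left out, the last holds). Time passes only in rows, so rows that do not move let the fingers close. It gives the time, the measured TCP pose, the force, the opening and the grip force at its end, in the units of the state.
- bot.state(): the state, without advancing time (a new reading comes with each control period).
- bot.get_image(name): name is "scene" or "top"; returns a dict with "image" (480x640x3 uint8, red, green, blue), "depth" (480x640 float32, m along the optical axis (not along the pixel's ray), 0 where there is no reading), "mtx" (3x3 intrinsics, pixels), "k1" (the pictures are not rectified: a ray, as slopes to the right and down, at radius r is drawn at 1 + k1 r^2 times it, then the intrinsics apply), "R" (3x3) and "t" (3): a world point X has camera coordinates R X + t. Camera axes: x right, y down, z forward; pixel columns grow to the right and rows downward; lengths in m; the calibration is good to about 2 mm. A picture is of the moment at which its call begins.
- bot.job_done(): hands the job in; it is judged then, once.
The state is a dict: "clock": time; "joint_positions": joint angles; "dq": joint speeds; "joint_efforts": joint torques, N m; "eef_pos": TCP position; "eef_rot": TCP orientation; "wrist_force": force on the tool from outside, world axes, zero at the start; "wrist_torque": the same for the moment, N m; "opening": finger opening in m; "gripper_force": force on a finger pad.
Only numpy, scipy, OpenCV 4.12 (cv2) and the standard library are available. Lean on these libraries where they do the work, as an engineer would, in place of code of your own. Each camera call takes 0.05 s, during which the arm holds its last target. There are 200 camera calls.

TASK

The blue housing is stuck flush in its inspection nest. Take the red C-shaped knockout tool by its black handle, reach its pin in underneath the nest, feel gently for the knockout hole, and push the housing up until it stands about 10 mm proud, level and still held in the nest, so that it can be taken out by hand. Then stand the tool upright on its rubber mat again; do not force the pin, do not touch the housing with the gripper and leave the other things alone.

Things in the scene. Friction and masses are not known exactly. Their poses are not given: they have to be found in the camera images.
- nest: Aluminium bridge-shaped fixture fixed to the table, 90 (its x) by 136 (its y) by 122 mm high; dark foot flanges 110 by 40 by 8 mm reach y = +-100. Origin: centre of its footprint at table height; z up. Two legs, 16 mm thick at y = +-60, leave a tunnel along x, 104 mm wide and 80 mm high, open at both ends. Its -x end faces the robot. Screw heads stand 2 mm over its top.
- bridge_under (a point): Middle of the bridge's underside, nest (0, 0, 80) mm, z up. A 12 mm thick brass strip lies flush here (nest z 80 to 92). Its hidden knockout hole, 8 mm along the nest's x and 13 mm along y, is at y = 0 but at an unknown x, -9 to +9 mm from this point: find it by feel, tapping or sliding the pin along x. Pressing the pin with over 35 N on nest, strip or housing does damage.
- pocket_floor (a point): Middle of the floor of the pocket in the nest's top, nest (0, 0, 92) mm, where the housing's underside starts. The pocket is 61 by 41 mm and 30 mm deep.
- housing: Blue plastic housing, 60 (x) by 40 (y) by 30 mm, about 100 g. Origin: centre of its underside, which starts on the pocket floor, its top flush with the nest's top (122 mm). Four brass spring plungers in the long sides grip it by friction: it takes about 5 to 20 N to push it up, also off centre, and it stays at the height where it is left.
- knockout: Red C-shaped knockout tool, loose, about 300 g, 105 (x) by 36 (y) by 197 mm high, standing upright on the mat. Origin: on the pin's axis at the tool's underside; z up. Foot bar x -90 to +15, y +-18, z 0 to 10 mm. At x = y = 0 stand the pin (from the foot bar up) and, on the top arm, the black handle.
- throat (a point): Middle of the inner face of the tool's shank, tool (-70, 0, 90) mm. Shank x -90 to -70, y +-10, z 10 to 149 mm; top arm x -70 to +12, y +-10, z 137 to 149 mm. The throat opens to the tool's +x: slide the tool over the bridge from the nest's -x end, tool x along nest x, foot bar in the tunnel, top arm above the housing.
- pin_tip (a point): Tip of the tool's upright steel pin, at (0, 0, 50) mm in the tool's frame; pin 6 mm in diameter, 40 mm long (z 10 to 50), tip chamfered 0.6 mm.
- grip (a point): Point in the tool's black handle (24 by 24 mm, z 149 to 197 mm, gripped from above), at (0, 0, 176) mm in the tool's frame, 27 mm over the top arm; z as the tool's
- mat: Black rubber mat fixed to the table, 200 (x) by 140 (y) by 4 mm; origin: centre of its underside, its top at z = 4 mm. The tool stands on it.
- ring_gauge: bystander: steel ring lying flat, 52 mm across, 20 mm high, origin under its centre
- loupe: bystander: black loupe, 40 mm across, 42 mm high, origin under its centre
- gauge_block: bystander: steel block 35 by 30 by 30 mm, origin under its centre
Not all that is in view belongs to the job. Of the things like the knockout, leave any that is turquoise; of the rest the larger one is meant.

How it is judged:
On the way, in this order (a step that is already met when the one before it is completed fails the run):
1. the pin's tip has entered the knockout hole (4 mm or more above the nest's underside, near the middle) (z of pin_tip in the frame of nest between 0.084 and 0.12 m and x of pin_tip in the frame of nest between -0.018 and 0.018 m and y of pin_tip in the frame of nest between -0.01 and 0.01 m).
2. the housing has been pushed up to stand 7 to 15.5 mm proud (z of housing in the frame of nest between 0.099 and 0.1075 m and horizontal distance between housing and nest below 0.006 m and angle between housing's own z axis and vertical below 0.15 rad), for 0.2 s.
At the end, for the whole second after the job is handed in: The housing rests level (within 0.15 rad) in its pocket, 7 to 15.5 mm higher than seated and within 6 mm of the nest's middle; the knockout tool stands upright (within 0.06 rad) and still on the mat, its foot at the mat's height and its pin over the mat (mat x -50 to +100 mm, y +-70 mm) (all of step 2 and linear speed of each of housing, knockout below 0.01 m/s and angle between knockout's own z axis and vertical below 0.06 rad and z of knockout in the frame of mat between 0.001 and 0.007 m and x of pin_tip in the frame of mat between -0.05 and 0.1 m and y of pin_tip in the frame of mat between -0.07 and 0.07 m); the robot touches nothing.
It fails at once if the tool presses on the nest, or the housing, with more than 35 N (contact force between knockout and nest above 35 N or contact force between knockout and housing above 35 N).
It fails at once if the gripper or arm touches the housing (contact force between any of the fingers, the arm and housing above 0.3 N).
It fails at once if the housing is pushed right out of the nest (z of housing in the frame of nest above 0.118 m).
It fails at once if a bystander is moved more than 15 mm (distance of any of ring_gauge, loupe, gauge_block from where it was at the start of the episode above 0.015 m).
It also fails if it takes over 72 s, if anything falls off the work surface, if the arm or the gripper's body presses on something with over 40 N, if the wrist force passes 120 N, or if a joint passes its speed limit or range.

## Working session

There is one attempt and no reset: what is moved stays moved. The work goes in short steps, Python scripts to look and compute and a tool call to move; the robot and the scene stay as the last step left them, time stands still between calls to the robot, and variables do not carry over. Pictures are saved under pics/ and viewed, at most 10 in all, crops included, and the job is handed in when it is done.

Besides the shell and the picture viewer there is one more tool, called after ">>>" in YAML: its name, and indented under it one key for each argument. carry_out: Moves the arm, as the interface text tells. Its arguments: {"type":"object","properties":{"motion":{"type":"array","items":{"type":"object","properties":{"tx":{"type":"number"},"ty":{"type":"number"},"tz":{"type":"number"},"ax":{"type":"number"},"ay":{"type":"number"},"az":{"type":"number"}}}},"gripper":{"type":"number"},"grip_force":{"type":"number"}},"required":["motion"]}

```bash
mkdir -p pics; cat > h.py <<'E'
import numpy as np, cv2
from bench import bot
def grab(n):
    d=bot.get_image(n); np.savez(f'/tmp/{n}.npz',**d); return d
def cloud(d):
    # world xyz per pixel from depth
    h,w=d['depth'].shape; K=np.array(d['mtx']); k=float(d['k1'])
    u,v=np.meshgrid(np.arange(w),np.arange(h))
    p=cv2.undistortPoints(np.stack([u,v],-1).reshape(-1,1,2).astype(float),K,np.array([k,0,0,0,0.])).reshape(h,w,2)
    c=np.dstack([p,np.ones((h,w))])*d['depth'][...,None]
    return (c-np.array(d['t']))@np.array(d['R'])
E
python3 - <<'E'
from h import *
print(bot.state())
for n in('scene','top'):
    d=grab(n); cv2.imwrite(f'pics/{n}0.png',d['image'][...,::-1]); print(d['k1'],d['t'],-np.array(d['R']).T@d['t'])
E
```

```text
{'clock': 0.0, 'joint_positions': array([-1.3414868 ,  0.61589963, -0.01259683,  1.42485887,  0.00811817,
        1.10340967, -0.04036105]), 'dq': array([ 0.00041666,  0.00145151,  0.00163286,  0.00200394, -0.00043982,
       -0.00143701, -0.00050421]), 'joint_efforts': array([-7.64558081e-05, -4.58937550e+01,  2.09007687e-01, -1.65738523e+01,
       -6.11424004e-02,  2.06475629e-02,  2.36978149e-04]), 'eef_pos': array([0.16427791, 0.62809248, 0.21750722]), 'eef_rot': array([ 1.27507887e-01,  9.91836753e-01, -1.25580704e-03, -1.29615372e-04]), 'wrist_force': array([0.7786672 , 0.53273729, 0.02059637]), 'wrist_torque': array([2.39255946e-02, 1.76387255e-02, 2.94224616e-05]), 'gripper_force': 0.0, 'opening': 0.09318119041019496}
-0.1013333579699212 [-0.28155604 -0.36812247  1.31008825] [ 1.0437814 -0.2639234  0.8786262]
-0.08775321080361065 [0.01285273 0.59628025 0.78892052] [ 0.47054507 -0.03139956  0.86931716]
```

View pics/scene0.png

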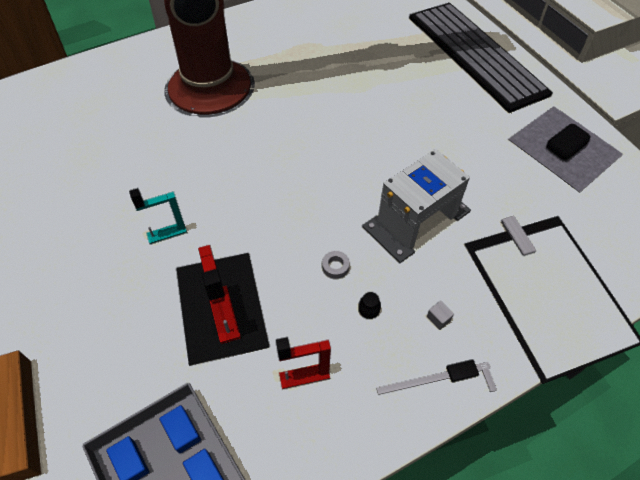

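View pics/top0.png

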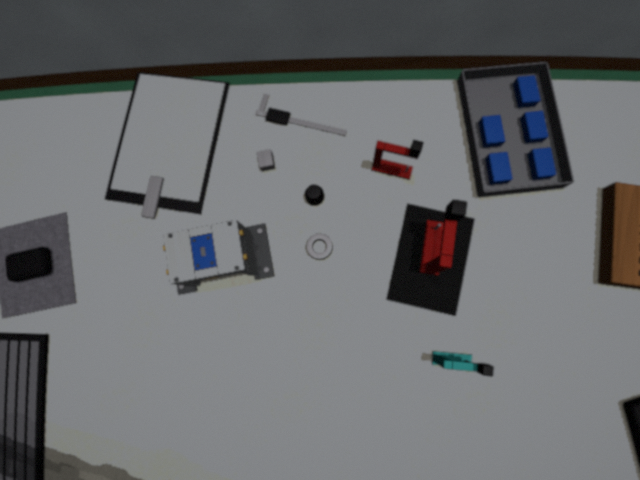

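Candidates like the knockout: turquoise at scene (165,215), which is excluded by colour; a small red one at (305,362); and a larger red one on the mat at (217,300). The red one on the mat is larger, so it is the one meant. The nest with the blue housing is at scene (425,195) and top (205,252).

```bash
python3 - <<'E'
from h import *
out={}
L=lambda n:dict(np.load(f'/tmp/{n}.npz'))
def rect(p):
    (c,s,a)=cv2.minAreaRect((p[:,:2]*1000).astype(np.float32)); return np.round(c,1),np.round(s,1),round(a,2)
for n in('top','scene'):
    d=L(n);P=cloud(d);hsv=cv2.cvtColor(d['image'],cv2.COLOR_RGB2HSV);H,S,V=[hsv[...,i].astype(int) for i in range(3)]
    x,y,z=P[...,0],P[...,1],P[...,2]; ok=d['depth']>0
    print(n)
    tab=ok&(V>120)&(S<40)&(abs(z)<.02);print(' table z',np.median(z[tab]))
    red=ok&(S>150)&((H<8)|(H>172))&(V>60)
    nn,lab,st,ce=cv2.connectedComponentsWithStats(red.astype(np.uint8))
    for i in range(1,nn):
        if st[i,4]>150:
            m=lab==i;p=P[m];print(' red',ce[i].round(),st[i,4],'z max',np.percentile(p[:,2],99).round(4),'mean',p.mean(0).round(3))
            for lo,hi in((.145,.162),(.005,.02)):
                q=p[(p[:,2]>lo)&(p[:,2]<hi)]
                if len(q)>30:print('   band',lo,rect(q),np.median(q[:,2]).round(4),len(q))
    hd=ok&(z>.19)&(z<.21)&(V<70)&(abs(x-.5)<.2)&(y<-.1)&(y>-.5)
    if hd.sum()>10:
        hd=cv2.morphologyEx(hd.astype(np.uint8),cv2.MORPH_OPEN,np.ones((3,3)))>0
        print(' handle top',rect(P[hd]),np.median(z[hd]),hd.sum())
    bl=ok&(H>100)&(H<130)&(S>120)&(z>.1)&(z<.14);print(' housing',rect(P[bl]),np.median(z[bl]),bl.sum())
    nt=ok&(z>.112)&(z<.13)&(y>.1)&(y<.5)&(x>.25)&(x<.7);nt=cv2.morphologyEx(nt.astype(np.uint8),cv2.MORPH_OPEN,np.ones((5,5)))>0
    print(' nest top',rect(P[nt]),np.median(z[nt]))
    mat=ok&(V<60)&(abs(z-.004)<.012)
    nn,lab,st,ce=cv2.connectedComponentsWithStats(mat.astype(np.uint8))
    for i in range(1,nn):
        if st[i,4]>800: print(' dark',ce[i].round(),st[i,4],rect(P[lab==i]))
t=L('top')['image'][110:340,340:520,::-1];s=L('scene')['image'][180:410,120:360,::-1]
cv2.imwrite('pics/crop1.png',cv2.resize(np.hstack([t,s]),None,fx=1.9,fy=1.9,interpolation=cv2.INTER_CUBIC))
E
```

```text
top
 table z 9.815481545148095e-05
 red [392. 148.] 202 z max 0.1191 mean [ 0.753 -0.118  0.116]
 red [398. 168.] 198 z max 0.0142 mean [ 0.749 -0.142  0.008]
   band 0.005 (array([ 748.6, -135.1]), array([62.9, 24. ]), 74.5) 0.0078 191
 red [440. 242.] 1246 z max 0.1554 mean [ 0.585 -0.203  0.081]
   band 0.145 (array([ 572.9, -201.4]), array([20.8, 78.8]), 79.92) 0.1528 596
   band 0.005 (array([ 591.7, -217.9]), array([60.3, 88.8]), 80.77) 0.014 614
 handle top (array([ 622.5, -209.6]), array([23.6, 22.3]), 81.44) 0.20074825444591526 235
 housing (array([497.2,   0.9]), array([376.7, 426.4]), 15.02) 0.12192482445829059 634
 nest top (array([567.9, 219. ]), array([ 90.9, 145.7]), 10.84) 0.12184146462338497
 dark [538. 114.] 878 (array([ 873.9, -438.8]), array([298.4, 139.5]), 38.5)
 dark [196. 174.] 917 (array([817.2, 286.7]), array([ 97.6, 301. ]), 78.58)
 dark [428. 264.] 5070 (array([ 564.7, -201.5]), array([137.2, 196.7]), 76.25)
 dark [ 38. 396.] 1344 (array([263.1, 643. ]), array([298. , 113.3]), 0.05)
scene
 table z 0.00022460589312541977
 red [199.  98.] 1147 z max 0.0251 m
[... 383 characters left out ...]
144 827
 red [310. 348.] 370 z max 0.1199 mean [ 0.758 -0.12   0.116]
 red [301. 377.] 608 z max 0.0119 mean [ 0.755 -0.135  0.008]
   band 0.005 (array([ 754.5, -129.5]), array([79.7, 29.3]), 74.6) 0.0079 577
 handle top (array([ 626.3, -210.3]), array([24.1, 25.4]), 80.31) 0.20048171870430884 291
 housing (array([510.3,  -3.2]), array([399.4, 441.7]), 14.84) 0.12198248054822171 506
 nest top (array([571.6, 219.1]), array([ 91.9, 149.2]), 9.85) 0.12183267746508891
 dark [481.  73.] 1215 (array([202.3, 654.7]), array([431.9, 140.8]), 0.2)
 dark [519. 304.] 1504 (array([821.4, 344.9]), array([213.7, 318.9]), 81.04)
 dark [221. 310.] 5999 (array([ 567.5, -202. ]), array([138.3, 201.2]), 76.14)
```

View pics/crop1.png

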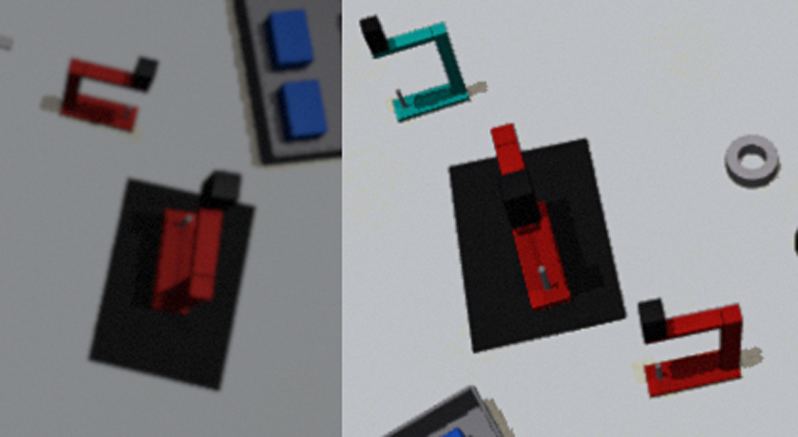

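The crop confirms it: the large red C on the mat, with the handle at about top (457,208) and the pin pointing to world +x. I'll start moving towards it and refine the nest's pose from the saved pictures at the same time.

>>> carry_out:
  motion:
    - {"tx":-0.96,"ty":-0.42,"tz":-0.1}
    - {"tx":-0.96,"ty":-0.42,"tz":-0.1}
    - {"tx":-0.96,"ty":-0.42,"tz":-0.1}
    - {"tx":-0.96,"ty":-0.42,"tz":-0.1}
    - {"tx":-0.96,"ty":-0.42,"tz":-0.1}
    - {"tx":-0.96,"ty":-0.42,"tz":-0.1}
    - {"tx":-0.96,"ty":-0.42,"tz":-0.1}
    - {"tx":-0.96,"ty":-0.42,"tz":-0.1}
    - {"tx":-0.96,"ty":-0.42,"tz":-0.1}
    - {"tx":-0.96,"ty":-0.42,"tz":-0.1}
    - {"tx":-0.96,"ty":-0.42,"tz":-0.1}
    - {"tx":-0.96,"ty":-0.42,"tz":-0.1}
    - {"tx":-0.96,"ty":-0.42,"tz":-0.1}
    - {"tx":-0.96,"ty":-0.42,"tz":-0.1}
    - {"tx":-0.58,"ty":-0.98}
    - {"tx":-0.58,"ty":-0.98}
    - {"tx":-0.58,"ty":-0.98}
    - {"tx":-0.58,"ty":-0.98}
    - {"tx":-0.58,"ty":-0.98}
    - {"tx":-0.58,"ty":-0.98}
  gripper: 100

```text
validation failed for argument at $.mo...
```

>>> carry_out:
  motion:
    - {"tx":-0.58,"ty":-0.98}
    - {"tx":-0.58,"ty":-0.98}
    - {"tx":-0.58,"ty":-0.98}
    - {"tx":-0.58,"ty":-0.98}
    - {"tx":-0.58,"ty":-0.98}
    - {"tx":-0.58,"ty":-0.98}
    - {"tx":-0.58,"ty":-0.98}
    - {"tx":-0.58,"ty":-0.98}
    - {"tx":-0.58,"ty":-0.98}
    - {"tx":-0.58,"ty":-0.98}
    - {"tx":-0.58,"ty":-0.98}
    - {"tx":-0.58,"ty":-0.98}
    - {"tx":-0.58,"ty":-0.98}
    - {"tx":-0.58,"ty":-0.98}
    - {"tx":-0.4,"ty":-0.7}
    - {"az":-0.32}
    - {"az":-0.32}
    - {}
    - {}

```text
validation failed for argument at $.mo...
```

```bash
cat >> h.py <<'E'
from scipy.spatial.transform import Rotation as Ro
def togo(target,yaw_y=None):
    """shift to go in tool units (25mm), tilt, turn about tool axes in 8deg units so gripper y axis lies at yaw_y deg"""
    s=bot.state();R=Ro.from_quat(s['eef_rot'])
    d=R.inv().apply(np.array(target)-s['eef_pos'])/.025
    print('t',s['clock'],'pos',s['eef_pos'].round(4),'F',np.round(s['wrist_force'],2),'T',np.round(s['wrist_torque'],2),'open',round(s['opening'],4),'gf',s['gripper_force'])
    a=None
    if yaw_y is not None:
        t=np.radians(yaw_y);y=np.array([np.cos(t),np.sin(t),0]);z=np.array([0,0,-1.]);x=np.cross(y,z)
        a=(R.inv()*Ro.from_matrix(np.c_[x,y,z])).as_rotvec(degrees=True)/8
    print('go units',d.round(3),'turn units',None if a is None else a.round(3))
E
python3 - <<'E'
from h import *
togo([.6242,-.2101,.25],80.4)
def rect(p):
    (c,s,a)=cv2.minAreaRect((p[:,:2]*1000).astype(np.float32)); return np.round(c,1),np.round(s,1),round(a,2)
for n in('top','scene'):
    d=dict(np.load(f'/tmp/{n}.npz'));P=cloud(d);hsv=cv2.cvtColor(d['image'],cv2.COLOR_RGB2HSV);H,S,V=[hsv[...,i].astype(int) for i in range(3)]
    x,y,z=P[...,0],P[...,1],P[...,2]
    N=(y>.1)&(y<.35)&(x>.45)&(x<.7)
    bl=N&(H>100)&(H<130)&(S>110)&(z>.115)&(z<.128);print(n,'housing',rect(P[bl]))
    nt=N&(z>.119)&(z<.1245)&((S<60)|bl);nt=cv2.morphologyEx(nt.astype(np.uint8),cv2.MORPH_OPEN,np.ones((7,7)))>0
    print(' nest top',rect(P[nt]),P[nt].mean(0))
    fl=N&(z>.004)&(z<.012)&(V<110);print(' flange',rect(P[fl]),fl.sum())
E
```

```text
t 0.1 pos [0.1642 0.6282 0.2176] F [-0.13  1.65  0.38] T [ 0.   -0.01 -0.01] open 0.0928 gf 0.0
go units [-26.281 -27.791  -1.233] turn units [-0.016 -0.001 -0.631]
top housing (array([568.1, 219. ]), array([59. , 39.5]), 11.04)
 nest top (array([567.9, 219.5]), array([ 90.8, 135.4]), 10.52) [0.5656114  0.22505751 0.12184389]
 flange (array([615. , 230.9]), array([206.9, 206.2]), 10.4) 1248
scene housing (array([570.8, 219.5]), array([62.4, 41. ]), 10.59)
 nest top (array([574.2, 217. ]), array([ 82.6, 133.9]), 11.67) [0.58306019 0.21056636 0.12186167]
 flange (array([622.3, 228.4]), array([272.6, 129. ]), 73.66) 1190
```

Probably every row needs all six numbers.

>>> carry_out:
  motion:
    - {"tx":-0.96,"ty":-0.42,"tz":-0.1,"ax":0,"ay":0,"az":0}
    - {"tx":-0.96,"ty":-0.42,"tz":-0.1,"ax":0,"ay":0,"az":0}
    - {"tx":-0.96,"ty":-0.42,"tz":-0.1,"ax":0,"ay":0,"az":0}
    - {"tx":-0.96,"ty":-0.42,"tz":-0.1,"ax":0,"ay":0,"az":0}
    - {"tx":-0.96,"ty":-0.42,"tz":-0.1,"ax":0,"ay":0,"az":0}
    - {"tx":-0.96,"ty":-0.42,"tz":-0.1,"ax":0,"ay":0,"az":0}
    - {"tx":-0.96,"ty":-0.42,"tz":-0.1,"ax":0,"ay":0,"az":0}
    - {"tx":-0.96,"ty":-0.42,"tz":-0.1,"ax":0,"ay":0,"az":0}
    - {"tx":-0.96,"ty":-0.42,"tz":-0.1,"ax":0,"ay":0,"az":0}
    - {"tx":-0.96,"ty":-0.42,"tz":-0.1,"ax":0,"ay":0,"az":0}
    - {"tx":-0.96,"ty":-0.42,"tz":-0.1,"ax":0,"ay":0,"az":0}
    - {"tx":-0.96,"ty":-0.42,"tz":-0.1,"ax":0,"ay":0,"az":0}
    - {"tx":-0.96,"ty":-0.42,"tz":-0.1,"ax":0,"ay":0,"az":0}
    - {"tx":-0.96,"ty":-0.42,"tz":-0.1,"ax":0,"ay":0,"az":0}
  gripper: 100
  grip_force: 40

```text
clock: 1.5
eef_pos: [0.4528, 0.4006, 0.2532]
eef_rot: [0.128, 0.992, -0.001, -0.0]
wrist_force: [0.4, -0.3, -0.4]
opening: 0.0929
gripper_force: 0.0
```

>>> carry_out:
  motion:
    - {"tx":-0.58,"ty":-0.99,"tz":0,"ax":0,"ay":0,"az":0}
    - {"tx":-0.58,"ty":-0.99,"tz":0,"ax":0,"ay":0,"az":0}
    - {"tx":-0.58,"ty":-0.99,"tz":0,"ax":0,"ay":0,"az":0}
    - {"tx":-0.58,"ty":-0.99,"tz":0,"ax":0,"ay":0,"az":0}
    - {"tx":-0.58,"ty":-0.99,"tz":0,"ax":0,"ay":0,"az":0}
    - {"tx":-0.58,"ty":-0.99,"tz":0,"ax":0,"ay":0,"az":0}
    - {"tx":-0.58,"ty":-0.99,"tz":0,"ax":0,"ay":0,"az":0}
    - {"tx":-0.58,"ty":-0.99,"tz":0,"ax":0,"ay":0,"az":0}
    - {"tx":-0.58,"ty":-0.99,"tz":0,"ax":0,"ay":0,"az":0}
    - {"tx":-0.58,"ty":-0.99,"tz":0,"ax":0,"ay":0,"az":0}
    - {"tx":-0.58,"ty":-0.99,"tz":0,"ax":0,"ay":0,"az":0}
    - {"tx":-0.58,"ty":-0.99,"tz":0,"ax":0,"ay":0,"az":0}
    - {"tx":-0.58,"ty":-0.99,"tz":0,"ax":0,"ay":0,"az":0}
    - {"tx":-0.58,"ty":-0.99,"tz":0,"ax":0,"ay":0,"az":0}
    - {"tx":-0.58,"ty":-0.99,"tz":0,"ax":0,"ay":0,"az":0}
    - {"tx":-0.58,"ty":-0.99,"tz":0,"ax":0,"ay":0,"az":0}
    - {"tx":-0.58,"ty":-0.99,"tz":0,"ax":0,"ay":0,"az":0}
    - {"tx":-0.58,"ty":-0.99,"tz":0,"ax":0,"ay":0,"az":0}
    - {"tx":-0.58,"ty":-0.99,"tz":0,"ax":0,"ay":0,"az":0}
    - {"tx":-0.58,"ty":-0.99,"tz":0,"ax":0,"ay":0,"az":0}

```text
clock: 3.5
eef_pos: [0.6075, -0.1516, 0.2531]
eef_rot: [0.127, 0.992, 0.0, -0.001]
wrist_force: [0.5, 0.0, 1.1]
opening: 0.0928
gripper_force: 0.0
```

>>> carry_out:
  motion:
    - {"tx":-0.6,"ty":-0.9,"tz":0,"ax":0,"ay":0,"az":0}
    - {"tx":-0.4,"ty":-0.8,"tz":0,"ax":0,"ay":0,"az":0}
    - {"tx":-0.2,"ty":-0.4,"tz":0,"ax":0,"ay":0,"az":0}
    - {"tx":0,"ty":0,"tz":0,"ax":0,"ay":0,"az":-0.64}
    - {"tx":0,"ty":0,"tz":0,"ax":0,"ay":0,"az":0}
    - {"tx":0,"ty":0,"tz":0,"ax":0,"ay":0,"az":0}

```text
clock: 4.1
eef_pos: [0.6234, -0.2079, 0.2535]
eef_rot: [0.083, 0.997, 0.001, -0.0]
wrist_force: [0.1, 0.6, 0.4]
opening: 0.0931
gripper_force: 0.0
```

```bash
python3 -c "
from h import *
togo([.6242,-.2101,.161],80.4)"
```

```text
t 4.1 pos [ 0.6234 -0.2079  0.2535] F [0.14 0.64 0.43] T [-0.02  0.02  0.01] open 0.0931 gf 0.0
go units [-0.049 -0.085  3.699] turn units [ 0.007 -0.004  0.005]
```

>>> carry_out:
  motion:
    - {"tx":-0.05,"ty":-0.08,"tz":0.5,"ax":0,"ay":0,"az":0}
    - {"tx":0,"ty":0,"tz":0.7,"ax":0,"ay":0,"az":0}
    - {"tx":0,"ty":0,"tz":0.7,"ax":0,"ay":0,"az":0}
    - {"tx":0,"ty":0,"tz":0.7,"ax":0,"ay":0,"az":0}
    - {"tx":0,"ty":0,"tz":0.6,"ax":0,"ay":0,"az":0}
    - {"tx":0,"ty":0,"tz":0.5,"ax":0,"ay":0,"az":0}
    - {"tx":0,"ty":0,"tz":0,"ax":0,"ay":0,"az":0}
    - {"tx":0,"ty":0,"tz":0,"ax":0,"ay":0,"az":0}

```text
clock: 4.9
eef_pos: [0.6244, -0.2111, 0.1611]
eef_rot: [0.083, 0.997, -0.0, -0.0]
wrist_force: [-0.3, 0.1, -0.1]
opening: 0.0927
gripper_force: 0.0
```

>>> carry_out:
  motion:
    - {"tx":0,"ty":0,"tz":0,"ax":0,"ay":0,"az":0}
    - {"tx":0,"ty":0,"tz":0,"ax":0,"ay":0,"az":0}
    - {"tx":0,"ty":0,"tz":0,"ax":0,"ay":0,"az":0}
    - {"tx":0,"ty":0,"tz":0,"ax":0,"ay":0,"az":0}
    - {"tx":0,"ty":0,"tz":0,"ax":0,"ay":0,"az":0}
    - {"tx":0,"ty":0,"tz":0,"ax":0,"ay":0,"az":0}
    - {"tx":0,"ty":0,"tz":0,"ax":0,"ay":0,"az":0}
    - {"tx":0,"ty":0,"tz":0,"ax":0,"ay":0,"az":0}
    - {"tx":0,"ty":0,"tz":0,"ax":0,"ay":0,"az":0}
    - {"tx":0,"ty":0,"tz":0,"ax":0,"ay":0,"az":0}
  gripper: 0
  grip_force: 40

```text
clock: 5.9
eef_pos: [0.6244, -0.2112, 0.1611]
eef_rot: [0.083, 0.997, -0.0, -0.0]
wrist_force: [0.4, -0.1, -0.7]
opening: 0.0241
gripper_force: 40.0
```

```bash
python3 -c "
from h import *
togo([.6242,-.2101,.161],80.4)"
```

```text
t 5.9 pos [ 0.6244 -0.2112  0.1611] F [ 0.41 -0.06 -0.75] T [ 0.03 -0.05  0.01] open 0.0241 gf 39.98542785644531
go units [0.013 0.04  0.004] turn units [-0.    0.    0.01]
```

>>> carry_out:
  motion:
    - {"tx":0,"ty":0,"tz":-0.3,"ax":0,"ay":0,"az":0}
    - {"tx":0,"ty":0,"tz":-0.6,"ax":0,"ay":0,"az":0}
    - {"tx":0,"ty":0,"tz":-0.7,"ax":0,"ay":0,"az":0}
    - {"tx":0,"ty":0,"tz":-0.7,"ax":0,"ay":0,"az":0}
    - {"tx":0,"ty":0,"tz":-0.4,"ax":0,"ay":0,"az":0}
    - {"tx":0,"ty":0,"tz":0,"ax":0,"ay":0,"az":0}
    - {"tx":0,"ty":0,"tz":0,"ax":0,"ay":0,"az":0}

```text
clock: 6.6
eef_pos: [0.6238, -0.2111, 0.2279]
eef_rot: [0.083, 0.997, 0.0, -0.001]
wrist_force: [-0.3, 0.3, -3.9]
opening: 0.0238
gripper_force: 40.0
```

>>> carry_out:
  motion:
    - {"tx":0.4,"ty":0.4,"tz":0,"ax":0,"ay":0,"az":0}
    - {"tx":0.7,"ty":0.8,"tz":0,"ax":0,"ay":0,"az":0}
    - {"tx":0.7,"ty":0.9,"tz":0,"ax":0,"ay":0,"az":0}
    - {"tx":0.7,"ty":0.9,"tz":0,"ax":0,"ay":0,"az":0}
    - {"tx":0.7,"ty":0.9,"tz":0,"ax":0,"ay":0,"az":0}
    - {"tx":0.7,"ty":0.9,"tz":0,"ax":0,"ay":0,"az":0}
    - {"tx":0.7,"ty":0.9,"tz":0,"ax":0,"ay":0,"az":0}
    - {"tx":0.7,"ty":0.9,"tz":0,"ax":0,"ay":0,"az":0}
    - {"tx":0.6,"ty":0.9,"tz":0,"ax":0,"ay":0,"az":0}
    - {"tx":0.5,"ty":0.9,"tz":0,"ax":0,"ay":0,"az":0}
    - {"tx":0.4,"ty":0.9,"tz":0,"ax":0,"ay":0,"az":0}
    - {"tx":0.4,"ty":0.9,"tz":0,"ax":0,"ay":0,"az":0}
    - {"tx":0.4,"ty":0.9,"tz":0,"ax":0,"ay":0,"az":0}
    - {"tx":0.3,"ty":0.9,"tz":0,"ax":0,"ay":0,"az":0}
    - {"tx":0.3,"ty":0.9,"tz":0,"ax":0,"ay":0,"az":0}
    - {"tx":0.3,"ty":0.9,"tz":0,"ax":0,"ay":0,"az":0}
    - {"tx":0.1,"ty":0.9,"tz":0,"ax":0,"ay":0,"az":0}
    - {"tx":0.07,"ty":0.55,"tz":0,"ax":0,"ay":0,"az":0}
    - {"tx":0,"ty":0,"tz":0,"ax":0,"ay":0,"az":0}

```text
clock: 8.5
eef_pos: [0.473, 0.2029, 0.2279]
eef_rot: [0.081, 0.997, 0.0, -0.001]
wrist_force: [-1.1, -0.4, -3.0]
opening: 0.0237
gripper_force: 40.0
```

>>> carry_out:
  motion:
    - {"tx":0,"ty":0,"tz":0,"ax":0,"ay":0,"az":-0.4}
    - {"tx":0,"ty":0,"tz":0,"ax":0,"ay":0,"az":-0.6}
    - {"tx":0,"ty":0,"tz":0,"ax":0,"ay":0,"az":-0.6}
    - {"tx":0,"ty":0,"tz":0,"ax":0,"ay":0,"az":-0.6}
    - {"tx":0,"ty":0,"tz":0,"ax":0,"ay":0,"az":-0.3}
    - {"tx":0,"ty":0,"tz":0,"ax":0,"ay":0,"az":0}
    - {"tx":0,"ty":0,"tz":0,"ax":0,"ay":0,"az":0}

```text
clock: 9.2
eef_pos: [0.4738, 0.1993, 0.2284]
eef_rot: [-0.09, 0.996, -0.001, -0.0]
wrist_force: [0.7, 0.1, -2.8]
opening: 0.0236
gripper_force: 40.0
```

```bash
python3 - <<'E'
from h import *
c,s=np.cos(np.radians(10.6)),np.sin(np.radians(10.6))
togo([.5694-.095*c,.2193-.095*s,.157+.016],100.6)
def rect(p):
    (c,s,a)=cv2.minAreaRect((p[:,:2]*1000).astype(np.float32)); return np.round(c,1),np.round(s,1),round(a,2)
ims=[]
for n in('top','scene'):
    d=grab(n);P=cloud(d);hsv=cv2.cvtColor(d['image'],cv2.COLOR_RGB2HSV);H,S,V=[hsv[...,i].astype(int) for i in range(3)]
    y,z=P[...,1],P[...,2]
    red=(S>140)&((H<8)|(H>172))&(V>50)&(y>.1)
    for lo,hi in((.065,.095),(.2,.24)):
        q=P[red&(z>lo)&(z<hi)]
        if len(q)>20: print(n,lo,rect(q),np.median(q[:,2]),len(q))
    ims.append(d['image'][...,::-1])
cv2.imwrite('pics/two.png',np.hstack([ims[0][120:420,80:430],ims[1][60:360,300:640]]))
E
```

```text
t 9.2 pos [0.4738 0.1993 0.2284] F [ 0.7   0.05 -2.8 ] T [ 0.05 -0.14 -0.03] open 0.0236 gf 39.99192416667938
go units [-0.109  0.087  2.217] turn units [-0.007 -0.005 -0.037]
top 0.065 (array([414.3, 186.9]), array([55.6, 35.5]), 9.07) 0.08132058646090742 447
top 0.2 (array([413.3, 187.6]), array([56. , 19.1]), 11.09) 0.22017774826530373 451
scene 0.065 (array([439.4, 192.1]), array([105.7,  37.9]), 10.55) 0.08129192134364176 579
scene 0.2 (array([420.2, 187.1]), array([62.3, 18.8]), 10.64) 0.21791744216746184 136
```

View pics/two.png

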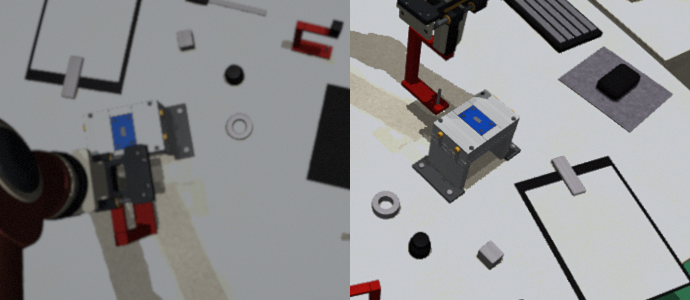

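The picture shows the tool held at the nest's -x end, with the foot (two.png 430,95) pointing at the tunnel. Next I'll lower it, centre it and slide it in to just short of the search range.

>>> carry_out:
  motion:
    - {"tx":0,"ty":0.09,"tz":0.3,"ax":0,"ay":0,"az":-0.04}
    - {"tx":0,"ty":0,"tz":0.5,"ax":0,"ay":0,"az":0}
    - {"tx":0,"ty":0,"tz":0.5,"ax":0,"ay":0,"az":0}
    - {"tx":0,"ty":0,"tz":0.5,"ax":0,"ay":0,"az":0}
    - {"tx":0,"ty":0,"tz":0.4,"ax":0,"ay":0,"az":0}
    - {"tx":0,"ty":0,"tz":0,"ax":0,"ay":0,"az":0}
    - {"tx":0,"ty":0,"tz":0,"ax":0,"ay":0,"az":0}

```text
clock: 10.0
eef_pos: [0.4733, 0.203, 0.1736]
eef_rot: [-0.094, 0.996, -0.0, -0.0]
wrist_force: [0.4, 0.1, -3.4]
opening: 0.0236
gripper_force: 40.0
```

>>> carry_out:
  motion:
    - {"tx":-0.2,"ty":0,"tz":0,"ax":0,"ay":0,"az":0}
    - {"tx":-0.3,"ty":0,"tz":0,"ax":0,"ay":0,"az":0}
    - {"tx":-0.4,"ty":0,"tz":0,"ax":0,"ay":0,"az":0}
    - {"tx":-0.4,"ty":0,"tz":0,"ax":0,"ay":0,"az":0}
    - {"tx":-0.4,"ty":0,"tz":0,"ax":0,"ay":0,"az":0}
    - {"tx":-0.4,"ty":0,"tz":0,"ax":0,"ay":0,"az":0}
    - {"tx":-0.4,"ty":0,"tz":0,"ax":0,"ay":0,"az":0}
    - {"tx":-0.4,"ty":0,"tz":0,"ax":0,"ay":0,"az":0}
    - {"tx":-0.3,"ty":0,"tz":0,"ax":0,"ay":0,"az":0}
    - {"tx":-0.2,"ty":0,"tz":0,"ax":0,"ay":0,"az":0}
    - {"tx":0,"ty":0,"tz":0,"ax":0,"ay":0,"az":0}
    - {"tx":0,"ty":0,"tz":0,"ax":0,"ay":0,"az":0}

```text
clock: 11.2
eef_pos: [0.5564, 0.2187, 0.1735]
eef_rot: [-0.094, 0.996, -0.0, -0.0]
wrist_force: [-0.8, 0.6, -3.8]
opening: 0.0239
gripper_force: 40.0
```

```bash
cat >> h.py <<'E'
def nest():
    s=bot.state();a=np.radians(10.6);d=s['eef_pos'][:2]-[.5694,.2193]
    print('pin in nest mm',1e3*np.array([d@[np.cos(a),np.sin(a)],d@[-np.sin(a),np.cos(a)],s['eef_pos'][2]-.107]).round(4))
E
python3 - <<'E'
from h import *
togo([.5694,.2193,.18],100.6);nest()
d=grab('scene');cv2.imwrite('pics/in.png',d['image'][80:320,300:560,::-1].repeat(2,0).repeat(2,1))
E
```

```text
t 11.2 pos [0.5564 0.2187 0.1735] F [-0.8   0.58 -3.81] T [ 0.08 -0.08  0.06] open 0.0239 gf 39.992051124572754
go units [-0.516 -0.076 -0.26 ] turn units [-0.001 -0.007  0.024]
pin in nest mm [-12.9   1.9  66.5]
```

View pics/in.png

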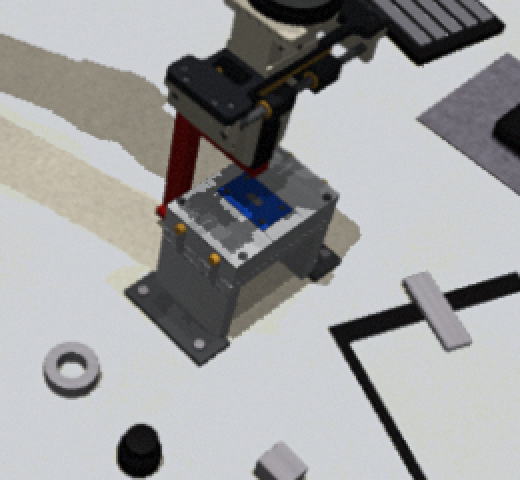

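The picture shows the shank at the nest's -x side (165,210) and the top arm over the housing, all clear. I'll correct y, raise the tip close to the underside, then feel.

>>> carry_out:
  motion:
    - {"tx":-0.13,"ty":-0.08,"tz":-0.1,"ax":0,"ay":0,"az":0.02}
    - {"tx":0,"ty":0,"tz":-0.2,"ax":0,"ay":0,"az":0}
    - {"tx":0,"ty":0,"tz":-0.15,"ax":0,"ay":0,"az":0}
    - {"tx":0,"ty":0,"tz":0,"ax":0,"ay":0,"az":0}

```text
clock: 11.65
eef_pos: [0.5608, 0.2177, 0.1859]
eef_rot: [-0.093, 0.996, 0.0, 0.001]
wrist_force: [-0.4, -0.2, -3.3]
opening: 0.0238
gripper_force: 40.0
```

```bash
python3 -c "
from h import *
togo([.5694,.2193,.18],100.6);nest()"
```

```text
t 11.65 pos [0.5608 0.2177 0.1859] F [-0.42 -0.17 -3.34] T [ 0.11 -0.17 -0.03] open 0.0238 gf 39.99203681945801
go units [-0.349 -0.001  0.238] turn units [0.003 0.013 0.003]
pin in nest mm [-8.7  0.  78.9]
```

>>> carry_out:
  motion:
    - {"tx":0,"ty":0,"tz":-0.04,"ax":0,"ay":0,"az":0}
    - {"tx":0,"ty":0,"tz":0,"ax":0,"ay":0,"az":0}

```text
clock: 11.85
eef_pos: [0.5602, 0.2175, 0.186]
eef_rot: [-0.093, 0.996, -0.0, -0.0]
wrist_force: [0.7, 0.8, -3.2]
opening: 0.0239
gripper_force: 40.0
```

>>> carry_out:
  motion:
    - {"tx":0,"ty":0,"tz":-0.04,"ax":0,"ay":0,"az":0}
    - {"tx":0,"ty":0,"tz":0,"ax":0,"ay":0,"az":0}

```text
clock: 12.05
eef_pos: [0.5603, 0.2175, 0.1869]
eef_rot: [-0.093, 0.996, -0.0, -0.0]
wrist_force: [-0.4, -0.3, -3.9]
opening: 0.0235
gripper_force: 40.0
```

>>> carry_out:
  motion:
    - {"tx":0,"ty":0,"tz":-0.03,"ax":0,"ay":0,"az":0}
    - {"tx":0,"ty":0,"tz":0,"ax":0,"ay":0,"az":0}

```text
clock: 12.25
eef_pos: [0.5602, 0.2174, 0.1872]
eef_rot: [-0.093, 0.996, -0.0, -0.0]
wrist_force: [0.6, 0.8, -4.6]
opening: 0.0241
gripper_force: 40.0
```

>>> carry_out:
  motion:
    - {"tx":0,"ty":0,"tz":-0.03,"ax":0,"ay":0,"az":0}
    - {"tx":0,"ty":0,"tz":0,"ax":0,"ay":0,"az":0}

```text
clock: 12.45
eef_pos: [0.5601, 0.2173, 0.1874]
eef_rot: [-0.093, 0.996, -0.0, -0.0]
wrist_force: [0.6, 0.6, -10.6]
opening: 0.0238
gripper_force: 40.0
```

>>> carry_out:
  motion:
    - {"tx":0,"ty":0,"tz":-0.03,"ax":0,"ay":0,"az":0}
    - {"tx":0,"ty":0,"tz":0,"ax":0,"ay":0,"az":0}

```text
clock: 12.65
eef_pos: [0.56, 0.2173, 0.1877]
eef_rot: [-0.093, 0.996, -0.0, -0.001]
wrist_force: [2.6, 0.9, -16.6]
opening: 0.0239
gripper_force: 40.0
```

Contact is at TCP z ≈ 0.1873, with a stiffness of about 8 N/mm. I'll ease off to about 8 N and slide towards +x.

>>> carry_out:
  motion:
    - {"tx":-0.02,"ty":0,"tz":0.02,"ax":0,"ay":0,"az":0}
    - {"tx":-0.03,"ty":0,"tz":0,"ax":0,"ay":0,"az":0}
    - {"tx":-0.03,"ty":0,"tz":0,"ax":0,"ay":0,"az":0}
    - {"tx":0,"ty":0,"tz":0,"ax":0,"ay":0,"az":0}

```text
clock: 13.05
eef_pos: [0.5608, 0.2175, 0.1877]
eef_rot: [-0.093, 0.996, -0.0, -0.002]
wrist_force: [-1.6, 0.5, -14.6]
opening: 0.0237
gripper_force: 40.0
```

>>> carry_out:
  motion:
    - {"tx":-0.03,"ty":0,"tz":0,"ax":0,"ay":0,"az":0}
    - {"tx":-0.03,"ty":0,"tz":0,"ax":0,"ay":0,"az":0}
    - {"tx":-0.02,"ty":0,"tz":0,"ax":0,"ay":0,"az":0}
    - {"tx":0,"ty":0,"tz":0,"ax":0,"ay":0,"az":0}

```text
clock: 13.45
eef_pos: [0.5618, 0.2177, 0.1878]
eef_rot: [-0.093, 0.996, -0.001, -0.003]
wrist_force: [-5.3, -1.2, -14.6]
opening: 0.0236
gripper_force: 40.0
```

>>> carry_out:
  motion:
    - {"tx":-0.03,"ty":0,"tz":0,"ax":0,"ay":0,"az":0}
    - {"tx":-0.03,"ty":0,"tz":0,"ax":0,"ay":0,"az":0}
    - {"tx":-0.02,"ty":0,"tz":0,"ax":0,"ay":0,"az":0}
    - {"tx":0,"ty":0,"tz":0,"ax":0,"ay":0,"az":0}

```text
clock: 13.85
eef_pos: [0.5668, 0.2186, 0.1905]
eef_rot: [-0.092, 0.996, 0.0, 0.001]
wrist_force: [-4.6, -1.1, -2.2]
opening: 0.0238
gripper_force: 40.0
```

```bash
python3 -c "
from h import *
togo([.5694,.2193,.18],100.6);nest()"
```

```text
t 13.85 pos [0.5668 0.2186 0.1905] F [-4.57 -1.09 -2.24] T [-0.31  1.6   0.01] open 0.0238 gf 39.99868333339691
go units [-0.108  0.007  0.421] turn units [0.002 0.013 0.002]
pin in nest mm [-2.7 -0.2 83.5]
```

The pin popped in: z rose 2.7 mm and the vertical load vanished. I'll relax the sideways load and rise gently.

>>> carry_out:
  motion:
    - {"tx":0,"ty":0,"tz":0,"ax":0,"ay":0,"az":0}
    - {"tx":0,"ty":0,"tz":0,"ax":0,"ay":0,"az":0}

```text
clock: 14.05
eef_pos: [0.5667, 0.2186, 0.1905]
eef_rot: [-0.093, 0.996, 0.0, 0.001]
wrist_force: [-4.5, -0.3, -3.4]
opening: 0.0241
gripper_force: 40.0
```

>>> carry_out:
  motion:
    - {"tx":0.02,"ty":0,"tz":-0.04,"ax":0,"ay":0,"az":0}
    - {"tx":0,"ty":0,"tz":0,"ax":0,"ay":0,"az":0}
    - {"tx":0,"ty":0,"tz":0,"ax":0,"ay":0,"az":0}

```text
clock: 14.35
eef_pos: [0.5665, 0.2186, 0.1909]
eef_rot: [-0.093, 0.996, 0.0, 0.001]
wrist_force: [-4.4, -1.2, -0.2]
opening: 0.0238
gripper_force: 40.0
```

```bash
python3 -c "
from h import *
togo([.5694,.2193,.18],100.6);nest()"
```

```text
t 14.35 pos [0.5665 0.2186 0.1909] F [-4.41 -1.22 -0.18] T [-0.3   1.42  0.01] open 0.0238 gf 39.998729825019836
go units [-0.118  0.005  0.435] turn units [0.002 0.016 0.003]
pin in nest mm [-3.  -0.1 83.9]
```

>>> carry_out:
  motion:
    - {"tx":0.03,"ty":0,"tz":0,"ax":0,"ay":0,"az":0}
    - {"tx":0,"ty":0,"tz":0,"ax":0,"ay":0,"az":0}
    - {"tx":0,"ty":0,"tz":0,"ax":0,"ay":0,"az":0}

```text
clock: 14.65
eef_pos: [0.5662, 0.2186, 0.1902]
eef_rot: [-0.093, 0.996, 0.0, 0.001]
wrist_force: [-1.8, -1.2, -1.2]
opening: 0.0237
gripper_force: 40.0
```

>>> carry_out:
  motion:
    - {"tx":0.02,"ty":0,"tz":-0.05,"ax":0,"ay":0,"az":0}
    - {"tx":0,"ty":0,"tz":0,"ax":0,"ay":0,"az":0}
    - {"tx":0,"ty":0,"tz":0,"ax":0,"ay":0,"az":0}

```text
clock: 14.95
eef_pos: [0.5657, 0.2185, 0.1912]
eef_rot: [-0.093, 0.996, 0.0, 0.001]
wrist_force: [0.7, 0.2, -3.3]
opening: 0.0236
gripper_force: 40.0
```

```bash
python3 -c "
from h import *
togo([.5694,.2193,.18],100.6);nest()"
```

```text
t 14.95 pos [0.5657 0.2185 0.1912] F [ 0.75  0.18 -3.32] T [ 0.04 -0.   -0.04] open 0.0236 gf 39.99839186668396
go units [-0.148  0.004  0.45 ] turn units [0.002 0.021 0.003]
pin in nest mm [-3.7 -0.1 84.2]
```

>>> carry_out:
  motion:
    - {"tx":0,"ty":0,"tz":-0.08,"ax":0,"ay":0,"az":0}
    - {"tx":0,"ty":0,"tz":-0.08,"ax":0,"ay":0,"az":0}
    - {"tx":0,"ty":0,"tz":-0.08,"ax":0,"ay":0,"az":0}
    - {"tx":0,"ty":0,"tz":0,"ax":0,"ay":0,"az":0}
    - {"tx":0,"ty":0,"tz":0,"ax":0,"ay":0,"az":0}

```text
clock: 15.45
eef_pos: [0.5647, 0.2183, 0.197]
eef_rot: [-0.093, 0.996, 0.0, 0.0]
wrist_force: [-0.1, -0.9, -3.5]
opening: 0.0241
gripper_force: 40.0
```

>>> carry_out:
  motion:
    - {"tx":0,"ty":0,"tz":-0.06,"ax":0,"ay":0,"az":0}
    - {"tx":0,"ty":0,"tz":-0.04,"ax":0,"ay":0,"az":0}
    - {"tx":0,"ty":0,"tz":0,"ax":0,"ay":0,"az":0}
    - {"tx":0,"ty":0,"tz":0,"ax":0,"ay":0,"az":0}

```text
clock: 15.85
eef_pos: [0.5645, 0.2182, 0.1992]
eef_rot: [-0.093, 0.996, -0.0, -0.0]
wrist_force: [0.8, 0.1, -5.6]
opening: 0.0239
gripper_force: 40.0
```

>>> carry_out:
  motion:
    - {"tx":0,"ty":0,"tz":-0.04,"ax":0,"ay":0,"az":0}
    - {"tx":0,"ty":0,"tz":0,"ax":0,"ay":0,"az":0}
    - {"tx":0,"ty":0,"tz":0,"ax":0,"ay":0,"az":0}

```text
clock: 16.15
eef_pos: [0.5642, 0.2181, 0.1997]
eef_rot: [-0.093, 0.996, -0.0, -0.001]
wrist_force: [1.6, 0.3, -9.5]
opening: 0.0238
gripper_force: 40.0
```

Contact with the housing is at TCP z ≈ 0.1992, so the target is about 0.2095. Pushing in small steps.

>>> carry_out:
  motion:
    - {"tx":-0.02,"ty":0,"tz":-0.04,"ax":0,"ay":0,"az":0}
    - {"tx":0,"ty":0,"tz":0,"ax":0,"ay":0,"az":0}
    - {"tx":0,"ty":0,"tz":0,"ax":0,"ay":0,"az":0}

```text
clock: 16.45
eef_pos: [0.5641, 0.2181, 0.2007]
eef_rot: [-0.093, 0.996, -0.0, -0.001]
wrist_force: [-0.5, 0.1, -10.4]
opening: 0.0239
gripper_force: 40.0
```

>>> carry_out:
  motion:
    - {"tx":0,"ty":0,"tz":-0.04,"ax":0,"ay":0,"az":0}
    - {"tx":0,"ty":0,"tz":0,"ax":0,"ay":0,"az":0}
    - {"tx":0,"ty":0,"tz":0,"ax":0,"ay":0,"az":0}

```text
clock: 16.75
eef_pos: [0.5642, 0.218, 0.2019]
eef_rot: [-0.093, 0.996, -0.0, -0.001]
wrist_force: [-0.3, -0.8, -11.9]
opening: 0.0235
gripper_force: 40.0
```

>>> carry_out:
  motion:
    - {"tx":0,"ty":0,"tz":-0.04,"ax":0,"ay":0,"az":0}
    - {"tx":0,"ty":0,"tz":0,"ax":0,"ay":0,"az":0}
    - {"tx":0,"ty":0,"tz":0,"ax":0,"ay":0,"az":0}

```text
clock: 17.05
eef_pos: [0.5643, 0.218, 0.203]
eef_rot: [-0.093, 0.996, -0.0, -0.001]
wrist_force: [-1.9, -0.2, -12.7]
opening: 0.0237
gripper_force: 40.0
```

>>> carry_out:
  motion:
    - {"tx":0,"ty":0,"tz":-0.04,"ax":0,"ay":0,"az":0}
    - {"tx":0,"ty":0,"tz":-0.04,"ax":0,"ay":0,"az":0}
    - {"tx":0,"ty":0,"tz":-0.04,"ax":0,"ay":0,"az":0}
    - {"tx":0,"ty":0,"tz":0,"ax":0,"ay":0,"az":0}
    - {"tx":0,"ty":0,"tz":0,"ax":0,"ay":0,"az":0}

```text
clock: 17.55
eef_pos: [0.5644, 0.2182, 0.2063]
eef_rot: [-0.093, 0.996, -0.0, -0.001]
wrist_force: [-3.0, -0.3, -11.9]
opening: 0.0236
gripper_force: 40.0
```

>>> carry_out:
  motion:
    - {"tx":0,"ty":0,"tz":-0.04,"ax":0,"ay":0,"az":0}
    - {"tx":0,"ty":0,"tz":-0.04,"ax":0,"ay":0,"az":0}
    - {"tx":0,"ty":0,"tz":-0.04,"ax":0,"ay":0,"az":0}
    - {"tx":0,"ty":0,"tz":0,"ax":0,"ay":0,"az":0}
    - {"tx":0,"ty":0,"tz":0,"ax":0,"ay":0,"az":0}

```text
clock: 18.05
eef_pos: [0.5645, 0.2182, 0.2093]
eef_rot: [-0.093, 0.996, -0.0, -0.001]
wrist_force: [-3.3, -0.8, -11.5]
opening: 0.0237
gripper_force: 40.0
```

```bash
cat >> h.py <<'E'
def housing():
    for n in('scene','top'):
        d=grab(n);P=cloud(d);hsv=cv2.cvtColor(d['image'],cv2.COLOR_RGB2HSV);H,S,V=[hsv[...,i].astype(int) for i in range(3)]
        x,y,z=P[...,0],P[...,1],P[...,2]
        bl=(y>.1)&(y<.35)&(x>.45)&(x<.7)&(H>100)&(H<130)&(S>110)&(z>.115)&(z<.15)
        q=P[bl]
        if len(q)<30: continue
        q=q[q[:,2]>np.percentile(q[:,2],40)-.001]
        A=np.c_[q[:,:2]-q[:,:2].mean(0),np.ones(len(q))];c,*_=np.linalg.lstsq(A,q[:,2],rcond=None)
        print(n,len(q),'top z',np.median(q[:,2]).round(4),'slope',c[:2].round(3))
E
python3 -c "
from h import *
togo([.5694,.2193,.18],100.6);nest();housing()"
```

```text
t 18.05 pos [0.5645 0.2182 0.2093] F [ -3.34  -0.8  -11.55] T [-0.21  1.26  0.05] open 0.0237 gf 39.99614775180817
go units [-0.204  0.007  1.17 ] turn units [-0.001 -0.01   0.004]
pin in nest mm [ -5.1  -0.2 102.3]
scene 466 top z 0.1317 slope [-0.05 -0.01]
top 205 top z 0.1325 slope [-0.043  0.   ]
```

The housing top is at about 132 mm, so it stands about 10 mm proud with a tilt of about 0.05 rad, which is within limits. Withdrawing the pin straight down.

>>> carry_out:
  motion:
    - {"tx":0.03,"ty":0,"tz":0.05,"ax":0,"ay":0,"az":0}
    - {"tx":0,"ty":0,"tz":0.08,"ax":0,"ay":0,"az":0}
    - {"tx":0,"ty":0,"tz":0.08,"ax":0,"ay":0,"az":0}
    - {"tx":0,"ty":0,"tz":0,"ax":0,"ay":0,"az":0}

```text
clock: 18.55
eef_pos: [0.5658, 0.2189, 0.2059]
eef_rot: [-0.093, 0.996, 0.001, 0.002]
wrist_force: [-2.7, -0.5, -1.1]
opening: 0.0234
gripper_force: 40.0
```

>>> carry_out:
  motion:
    - {"tx":0,"ty":0,"tz":0.1,"ax":0,"ay":0,"az":0}
    - {"tx":0,"ty":0,"tz":0.1,"ax":0,"ay":0,"az":0}
    - {"tx":0,"ty":0,"tz":0.1,"ax":0,"ay":0,"az":0}
    - {"tx":0,"ty":0,"tz":0,"ax":0,"ay":0,"az":0}

```text
clock: 18.95
eef_pos: [0.5657, 0.2184, 0.1965]
eef_rot: [-0.093, 0.996, 0.0, 0.002]
wrist_force: [-0.4, 0.4, -3.3]
opening: 0.0235
gripper_force: 40.0
```

```bash
python3 -c "
from h import *
togo([.5645,.2182,.1735],100.6);nest();housing()"
```

```text
t 18.95 pos [0.5657 0.2184 0.1965] F [-0.42  0.44 -3.35] T [ 0.04 -0.06  0.05] open 0.0235 gf 39.99837398529053
go units [0.051 0.001 0.92 ] turn units [0.001 0.022 0.003]
pin in nest mm [-3.8 -0.2 89.5]
scene 464 top z 0.1314 slope [-0.047 -0.011]
top 171 top z 0.1328 slope [-0.021 -0.017]
```

>>> carry_out:
  motion:
    - {"tx":0.01,"ty":0,"tz":0.12,"ax":0,"ay":0,"az":0}
    - {"tx":0.01,"ty":0,"tz":0.16,"ax":0,"ay":0,"az":0}
    - {"tx":0,"ty":0,"tz":0.16,"ax":0,"ay":0,"az":0}
    - {"tx":0,"ty":0,"tz":0.16,"ax":0,"ay":0,"az":0}
    - {"tx":0,"ty":0,"tz":0.16,"ax":0,"ay":0,"az":0}
    - {"tx":0,"ty":0,"tz":0.14,"ax":0,"ay":0,"az":0}
    - {"tx":0,"ty":0,"tz":0,"ax":0,"ay":0,"az":0}
    - {"tx":0,"ty":0,"tz":0,"ax":0,"ay":0,"az":0}

```text
clock: 19.85
eef_pos: [0.5638, 0.2181, 0.1741]
eef_rot: [-0.093, 0.996, -0.0, -0.0]
wrist_force: [0.3, -0.7, -2.3]
opening: 0.0238
gripper_force: 40.0
```

>>> carry_out:
  motion:
    - {"tx":0.1,"ty":0,"tz":0,"ax":0,"ay":0,"az":0}
    - {"tx":0.2,"ty":0,"tz":0,"ax":0,"ay":0,"az":0}
    - {"tx":0.3,"ty":0,"tz":0,"ax":0,"ay":0,"az":0}
    - {"tx":0.4,"ty":0,"tz":0,"ax":0,"ay":0,"az":0}
    - {"tx":0.4,"ty":0,"tz":0,"ax":0,"ay":0,"az":0}
    - {"tx":0.4,"ty":0,"tz":0,"ax":0,"ay":0,"az":0}
    - {"tx":0.4,"ty":0,"tz":0,"ax":0,"ay":0,"az":0}
    - {"tx":0.4,"ty":0,"tz":0,"ax":0,"ay":0,"az":0}
    - {"tx":0.4,"ty":0,"tz":0,"ax":0,"ay":0,"az":0}
    - {"tx":0.4,"ty":0,"tz":0,"ax":0,"ay":0,"az":0}
    - {"tx":0.2,"ty":0,"tz":0,"ax":0,"ay":0,"az":0}
    - {"tx":0,"ty":0,"tz":0,"ax":0,"ay":0,"az":0}
    - {"tx":0,"ty":0,"tz":0,"ax":0,"ay":0,"az":0}

```text
clock: 21.15
eef_pos: [0.4758, 0.2016, 0.1743]
eef_rot: [-0.093, 0.996, 0.0, 0.001]
wrist_force: [-0.5, 0.5, -3.0]
opening: 0.0238
gripper_force: 40.0
```

```bash
python3 -c "
from h import *
togo([.4734,.2,.23],100.6);nest();housing()"
```

```text
t 21.15 pos [0.4758 0.2016 0.1743] F [-0.52  0.45 -2.97] T [ 0.06 -0.07  0.01] open 0.0238 gf 39.99831140041351
go units [ 0.105 -0.045 -2.227] turn units [0.001 0.008 0.003]
pin in nest mm [-95.2  -0.2  67.3]
scene 449 top z 0.1316 slope [-0.04  -0.018]
top 561 top z 0.1319 slope [-0.042 -0.012]
```

>>> carry_out:
  motion:
    - {"tx":0,"ty":0,"tz":-0.3,"ax":0,"ay":0,"az":0}
    - {"tx":0,"ty":0,"tz":-0.7,"ax":0,"ay":0,"az":0}
    - {"tx":0,"ty":0,"tz":-0.7,"ax":0,"ay":0,"az":0}
    - {"tx":0,"ty":0,"tz":-0.5,"ax":0,"ay":0,"az":0}
    - {"tx":0,"ty":0,"tz":0,"ax":0,"ay":0,"az":0}
    - {"tx":0,"ty":0,"tz":0,"ax":0,"ay":0,"az":0.4}
    - {"tx":0,"ty":0,"tz":0,"ax":0,"ay":0,"az":0.6}
    - {"tx":0,"ty":0,"tz":0,"ax":0,"ay":0,"az":0.6}
    - {"tx":0,"ty":0,"tz":0,"ax":0,"ay":0,"az":0.6}
    - {"tx":0,"ty":0,"tz":0,"ax":0,"ay":0,"az":0.3}
    - {"tx":0,"ty":0,"tz":0,"ax":0,"ay":0,"az":0}

```text
clock: 22.35
eef_pos: [0.475, 0.2014, 0.2285]
eef_rot: [0.082, 0.997, -0.0, -0.001]
wrist_force: [0.0, -0.4, -2.5]
opening: 0.0239
gripper_force: 40.0
```

>>> carry_out:
  motion:
    - {"tx":-0.1,"ty":-0.5,"tz":0,"ax":0,"ay":0,"az":0}
    - {"tx":-0.1,"ty":-0.8,"tz":0,"ax":0,"ay":0,"az":0}
    - {"tx":-0.2,"ty":-0.9,"tz":0,"ax":0,"ay":0,"az":0}
    - {"tx":-0.3,"ty":-0.9,"tz":0,"ax":0,"ay":0,"az":0}
    - {"tx":-0.3,"ty":-0.9,"tz":0,"ax":0,"ay":0,"az":0}
    - {"tx":-0.4,"ty":-0.9,"tz":0,"ax":0,"ay":0,"az":0}
    - {"tx":-0.5,"ty":-0.9,"tz":0,"ax":0,"ay":0,"az":0}
    - {"tx":-0.6,"ty":-0.9,"tz":0,"ax":0,"ay":0,"az":0}
    - {"tx":-0.7,"ty":-0.9,"tz":0,"ax":0,"ay":0,"az":0}
    - {"tx":-0.7,"ty":-0.9,"tz":0,"ax":0,"ay":0,"az":0}
    - {"tx":-0.7,"ty":-0.9,"tz":0,"ax":0,"ay":0,"az":0}
    - {"tx":-0.7,"ty":-0.9,"tz":0,"ax":0,"ay":0,"az":0}
    - {"tx":-0.7,"ty":-0.9,"tz":0,"ax":0,"ay":0,"az":0}
    - {"tx":-0.7,"ty":-0.9,"tz":0,"ax":0,"ay":0,"az":0}
    - {"tx":-0.7,"ty":-0.9,"tz":0,"ax":0,"ay":0,"az":0}
    - {"tx":-0.5,"ty":-0.9,"tz":0,"ax":0,"ay":0,"az":0}
    - {"tx":-0.4,"ty":-0.8,"tz":0,"ax":0,"ay":0,"az":0}
    - {"tx":-0.3,"ty":-0.4,"tz":0,"ax":0,"ay":0,"az":0}
    - {"tx":0,"ty":0,"tz":0,"ax":0,"ay":0,"az":0}
    - {"tx":0,"ty":0,"tz":0,"ax":0,"ay":0,"az":0}

```text
clock: 24.35
eef_pos: [0.6256, -0.2048, 0.2287]
eef_rot: [0.081, 0.997, 0.001, -0.001]
wrist_force: [-0.7, -0.3, -3.2]
opening: 0.0234
gripper_force: 40.0
```

```bash
python3 - <<'E'
from h import *
togo([.6242,-.2105,.161],80.4)
d=grab('scene');P=cloud(d);hsv=cv2.cvtColor(d['image'],cv2.COLOR_RGB2HSV);H,S,V=[hsv[...,i].astype(int) for i in range(3)]
m=(S>140)&((H<8)|(H>172))&(P[...,1]<-.15)&(P[...,1]>-.3)&(P[...,2]>.055)&(P[...,2]<.1);q=P[m]
A=np.c_[q[:,:2]-q[:,:2].mean(0),np.ones(len(q))];print(len(q),np.linalg.lstsq(A,q[:,2],rcond=None)[0],cv2.minAreaRect((q[:,:2]*1000).astype(np.float32)))
E
```

```text
t 24.35 pos [ 0.6256 -0.2048  0.2287] F [-0.71 -0.34 -3.21] T [ 0.01 -0.17 -0.02] open 0.0234 gf 39.998581409454346
go units [ 0.014 -0.238  2.709] turn units [ 0.013 -0.01   0.034]
1005 [-0.00687442 -0.00466713  0.08176416] ((592.313232421875, -198.520263671875), (36.437255859375, 100.80552673339844), 80.86251068115234)
```

>>> carry_out:
  motion:
    - {"tx":0,"ty":-0.2,"tz":0.4,"ax":0,"ay":0,"az":0.03}
    - {"tx":0,"ty":0,"tz":0.6,"ax":0,"ay":0,"az":0}
    - {"tx":0,"ty":0,"tz":0.6,"ax":0,"ay":0,"az":0}
    - {"tx":0,"ty":0,"tz":0.5,"ax":0,"ay":0,"az":0}
    - {"tx":0,"ty":0,"tz":0.3,"ax":0,"ay":0,"az":0}
    - {"tx":0,"ty":0,"tz":0.15,"ax":0,"ay":0,"az":0}
    - {"tx":0,"ty":0,"tz":0,"ax":0,"ay":0,"az":0}
    - {"tx":0,"ty":0,"tz":0,"ax":0,"ay":0,"az":0}

```text
clock: 25.2
eef_pos: [0.6256, -0.2111, 0.166]
eef_rot: [0.084, 0.996, -0.0, 0.001]
wrist_force: [0.2, -0.3, -2.6]
opening: 0.0237
gripper_force: 40.0
```

>>> carry_out:
  motion:
    - {"tx":0,"ty":0,"tz":0.06,"ax":0,"ay":0,"az":0}
    - {"tx":0,"ty":0,"tz":0.04,"ax":0,"ay":0,"az":0}
    - {"tx":0,"ty":0,"tz":0.03,"ax":0,"ay":0,"az":0}
    - {"tx":0,"ty":0,"tz":0,"ax":0,"ay":0,"az":0}
    - {"tx":0,"ty":0,"tz":0,"ax":0,"ay":0,"az":0}

```text
clock: 25.7
eef_pos: [0.6252, -0.2109, 0.1622]
eef_rot: [0.084, 0.996, -0.0, 0.0]
wrist_force: [-1.0, -0.1, -3.3]
opening: 0.0239
gripper_force: 40.0
```

>>> carry_out:
  motion:
    - {"tx":0,"ty":0,"tz":0.03,"ax":0,"ay":0,"az":0}
    - {"tx":0,"ty":0,"tz":0.02,"ax":0,"ay":0,"az":0}
    - {"tx":0,"ty":0,"tz":0.01,"ax":0,"ay":0,"az":0}
    - {"tx":0,"ty":0,"tz":0,"ax":0,"ay":0,"az":0}

```text
clock: 26.1
eef_pos: [0.6253, -0.2109, 0.1611]
eef_rot: [0.084, 0.996, -0.0, 0.0]
wrist_force: [-0.4, 1.1, -1.3]
opening: 0.0236
gripper_force: 40.0
```

The mat is carrying the weight. I'll release gradually and withdraw upward.

>>> carry_out:
  motion:
    - {"tx":0,"ty":0,"tz":0,"ax":0,"ay":0,"az":0}
    - {"tx":0,"ty":0,"tz":0,"ax":0,"ay":0,"az":0}
    - {"tx":0,"ty":0,"tz":0,"ax":0,"ay":0,"az":0}
    - {"tx":0,"ty":0,"tz":0,"ax":0,"ay":0,"az":0}
    - {"tx":0,"ty":0,"tz":0,"ax":0,"ay":0,"az":0}
    - {"tx":0,"ty":0,"tz":0,"ax":0,"ay":0,"az":0}
    - {"tx":0,"ty":0,"tz":0,"ax":0,"ay":0,"az":0}
    - {"tx":0,"ty":0,"tz":0,"ax":0,"ay":0,"az":0}
  gripper: 90

```text
clock: 26.9
eef_pos: [0.6252, -0.2109, 0.1606]
eef_rot: [0.084, 0.996, -0.0, -0.0]
wrist_force: [-1.1, -0.5, -0.1]
opening: 0.0817
gripper_force: 0.0
```

>>> carry_out:
  motion:
    - {"tx":0,"ty":0,"tz":-0.3,"ax":0,"ay":0,"az":0}
    - {"tx":0,"ty":0,"tz":-0.7,"ax":0,"ay":0,"az":0}
    - {"tx":0,"ty":0,"tz":-0.9,"ax":0,"ay":0,"az":0}
    - {"tx":0,"ty":0,"tz":-0.9,"ax":0,"ay":0,"az":0}
    - {"tx":0,"ty":0,"tz":-0.9,"ax":0,"ay":0,"az":0}
    - {"tx":0,"ty":0,"tz":-0.5,"ax":0,"ay":0,"az":0}
    - {"tx":0,"ty":0,"tz":0,"ax":0,"ay":0,"az":0}
    - {"tx":0,"ty":0,"tz":0,"ax":0,"ay":0,"az":0}

```text
clock: 27.7
eef_pos: [0.6248, -0.2108, 0.2651]
eef_rot: [0.084, 0.996, 0.0, -0.0]
wrist_force: [-0.0, -0.9, -0.3]
opening: 0.0837
gripper_force: 0.0
```

```bash
python3 - <<'E'
from h import *
togo([.6242,-.2105,.3],80.4);housing()
d=dict(np.load('/tmp/scene.npz'));cv2.imwrite('pics/end.png',d['image'][...,::-1])
P=cloud(d);hsv=cv2.cvtColor(d['image'],cv2.COLOR_RGB2HSV);H,S,V=[hsv[...,i].astype(int) for i in range(3)]
m=(S>140)&((H<8)|(H>172))&(P[...,1]<-.15)&(P[...,1]>-.3)&(P[...,2]>.005)&(P[...,2]<.02);q=P[m]
A=np.c_[q[:,:2]-q[:,:2].mean(0),np.ones(len(q))];print(len(q),np.linalg.lstsq(A,q[:,2],rcond=None)[0],cv2.minAreaRect((q[:,:2]*1000).astype(np.float32)))
E
```

```text
t 27.7 pos [ 0.6248 -0.2108  0.2651] F [-0.04 -0.9  -0.32] T [ 0.02 -0.02  0.03] open 0.0837 gf 0.0
go units [ 0.026  0.007 -1.397] turn units [ 0.001 -0.007 -0.001]
scene 454 top z 0.1315 slope [-0.041 -0.013]
top 551 top z 0.1317 slope [-0.042 -0.013]
1052 [-0.03120146 -0.02815632  0.013175  ] ((653.063720703125, -195.68475341796875), (230.12619018554688, 65.74724578857422), 7.718081474304199)
```

View pics/end.png

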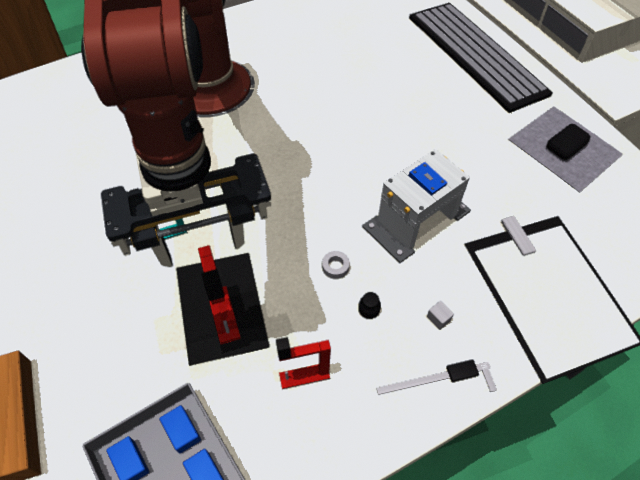

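The tool stands upright on the mat (217,300). The housing is proud and near level in the nest (428,178). The bystanders are where they were and the gripper is clear. Handing in.

```bash
python3 -c "
from bench import bot
print(bot.job_done())"
```

```text
the job is handed in; nothing more can be done
None
```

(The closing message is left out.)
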